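Pack the chamber block in the stage holder with spacers

TASK

In the holder on the blue mat, pick from the four aluminium spacers the two whose combined thickness fills the gap between the black end stop and the white chamber block snugly, with less than about 2 mm of play, and stand them side by side in that gap, tabs up, fully down on the holder's floor and not sticking out past the ends of the block. Gauge the gap first, because the holders differ; never force a spacer in. Leave the two spare spacers outside the holder, well clear of it, and do not disturb the other things on the bench.

Things in the scene. Friction and masses are not known exactly. Their poses are not given: they have to be found in the camera images.
- mat_mid (a point): centre of the top of the blue bench mat (260 x 220 mm, 1.5 mm thick, on the bench). The holder to be packed stands on this mat, within 40 mm of this point; it may be any of the three holders.
- holder_a: One of three look-alike fixed stage holders; only the one on the mat is used. Origin: centre of underside, at bench height; z up. Black base plate 150 (x) x 100 (y) x 10 mm, so the floor is at z = 10. Black end stop and white chamber block stand on it, both 80 mm wide (y), 24 mm high (tops z = 34). Inner face of the stop at x = -50 mm, its outer face at -65; far end of the block at x = +40.
- holder_b: Holder as holder_a. Only the block's near face differs: the block is 50 to 61 mm long in x, and the gap between stop and block is 90 mm less that length, 29 to 40 mm, open at its y ends. Which holder has which gap is not told: gauge it (calliper or touch the block's two ends with the fingers, look, or try spacers); there is free floor in the gap and past the far end, to x = 75.
- holder_c: Holder as holder_a; its gap differs, see holder_b. The two spare holders stand far out at the sides. Origin and axes as holder_a: x runs from stop to block, y along the gap. On every block two clear tubes, 11 mm across and 15 mm high, stand at x = 32, y = +-8 mm.
- spacer_10: Loose aluminium spacer 10 mm thick (x), standing on the tray. Origin: centre of underside; z up. Body 10 x 60 (y) x 30 mm high, long lower edges rounded 2 mm; on it an upright grip tab of the same thickness, y = 7 to 29, z = 30 to 60 mm, which stays above stop and block. Starts with the tab to +y (yaw about 0). About 66 g.
- spacer_13: Loose aluminium spacer 13 mm thick (x), standing on the tray. Origin: centre of underside; z up. Body 13 x 60 (y) x 30 mm high, long lower edges rounded 2 mm; on it an upright grip tab of the same thickness, y = 7 to 29, z = 30 to 60 mm, which stays above stop and block. Starts with the tab to +y (yaw about 0). About 86 g.
- spacer_18: Loose aluminium spacer 18 mm thick (x), standing on the tray. Origin: centre of underside; z up. Body 18 x 60 (y) x 30 mm high, long lower edges rounded 2 mm; on it an upright grip tab of the same thickness, y = 7 to 29, z = 30 to 60 mm, which stays above stop and block. Starts turned end for end, tab to -y (yaw about pi). About 120 g.
- spacer_25: Loose aluminium spacer 25 mm thick (x), standing on the tray. Origin: centre of underside; z up. Body 25 x 60 (y) x 30 mm high, long lower edges rounded 2 mm; on it an upright grip tab of the same thickness, y = 7 to 29, z = 30 to 60 mm, which stays above stop and block. Starts turned end for end, tab to -y (yaw about pi). About 165 g.
- tray: Shallow black rubber tray, fixed, 270 (x) x 300 (y) mm, floor 3 mm above the bench, rim 8 mm high; origin at the centre of its underside. The four spacers stand on it, in any order, about 100 mm apart in y and 120 mm in x.
- cap: Bystander: small black lens cap on the tray, disc 26 mm across, 16 mm high, loose. Origin: on its underside; do not disturb.
- driver: Bystander: small screwdriver 130 mm long lying on the tray, loose. Origin: on its underside; do not disturb.
- bottle: Bystander: white bottle 66 mm across, 170 mm high, loose, far side of the bench. Origin: on its underside; do not disturb.
- jar: Bystander: amber jar 60 mm across, 75 mm high, loose, far side. Origin: on its underside; do not disturb.
- objective: Bystander: loose steel microscope objective standing on the bench, 34 mm across, 42 mm high, far side. Origin: on its underside; do not disturb.
- dish: Bystander: closed clear culture dish, 90 mm across, 15 mm high, loose, far side. Origin: on its underside; do not disturb.
Things that resemble listed ones, but are neither listed nor needed, are in the scene too. What is shaped like the spacer_18 but yellow is not meant. Leave any purple look-alike of the holder_c alone.

How it is judged (in metres and radians):
At the end, for the whole second after the job is handed in: In the holder on the mat, the two spacers that fill its gap with under 2 mm of play stand in the gap, within 2.5 mm of its floor, within 15 mm of its middle along y, upright and square within 0.12 rad, at rest; the other two spacers are over 100 mm from the holder (origins, level distance) (((horizontal distance between holder_a and mat_mid below 0.06 m and x of spacer_10 in the frame of holder_a between -0.05 and -0.0204 m and y of spacer_10 in the frame of holder_a between -0.015 and 0.015 m and z of spacer_10 in the frame of holder_a between 0.007 and 0.0125 m and angle between the z axis of each of spacer_10, spacer_18 and the z axis of holder_a, either way round below 0.12 rad and angle between the x axis of each of spacer_10, spacer_18 and the x axis of holder_a, either way round below 0.12 rad and horizontal distance between each of spacer_13, spacer_25 and holder_a above 0.1 m and x of spacer_18 in the frame of holder_a between -0.05 and -0.0204 m and y of spacer_18 in the frame of holder_a between -0.015 and 0.015 m and z of spacer_18 in the frame of holder_a between 0.007 and 0.0125 m) or (horizontal distance between holder_b and mat_mid below 0.06 m and horizontal distance between each of spacer_10, spacer_25 and holder_b above 0.1 m and x of spacer_13 in the frame of holder_b between -0.05 and -0.0174 m and y of spacer_13 in the frame of holder_b between -0.015 and 0.015 m and z of spacer_13 in the frame of holder_b between 0.007 and 0.0125 m and angle between the z axis of each of spacer_13, spacer_18 and the z axis of holder_b, either way round below 0.12 rad and angle between the x axis of each of spacer_13, spacer_18 and the x axis of holder_b, either way round below 0.12 rad and x of spacer_18 in the frame of holder_b between -0.05 and -0.0174 m and y of spacer_18 in the frame of holder_b between -0.015 and 0.015 m and z of spacer_18 in the frame of holder_b between 0.007 and 0.0125 m) or (horizontal distance between holder_c and mat_mid below 0.06 m and horizontal distance between each of spacer_10, spacer_18 and holder_c above 0.1 m and x of spacer_13 in the frame of holder_c between -0.05 and -0.0104 m and y of spacer_13 in the frame of holder_c between -0.015 and 0.015 m and z of spacer_13 in the frame of holder_c between 0.007 and 0.0125 m and angle between the z axis of each of spacer_13, spacer_25 and the z axis of holder_c, either way round below 0.12 rad and angle between the x axis of each of spacer_13, spacer_25 and the x axis of holder_c, either way round below 0.12 rad and x of spacer_25 in the frame of holder_c between -0.05 and -0.0104 m and y of spacer_25 in the frame of holder_c between -0.015 and 0.015 m and z of spacer_25 in the frame of holder_c between 0.007 and 0.0125 m)) and linear speed of each of spacer_10, spacer_13, spacer_18, spacer_25 below 0.01 m/s and angular speed of each of spacer_10, spacer_13, spacer_18, spacer_25 below 0.1 rad/s); the robot touches nothing.
It fails at once if a spacer is forced: pressed on the holder with more than 90 N (contact force between any of spacer_10, spacer_13, spacer_18, spacer_25 and holder_a above 90 N or contact force between any of spacer_10, spacer_13, spacer_18, spacer_25 and holder_b above 90 N or contact force between any of spacer_10, spacer_13, spacer_18, spacer_25 and holder_c above 90 N).
It fails at once if a bystander is moved by more than 30 mm (distance of any of cap, driver, bottle, jar, objective, dish from where it was at the start of the episode above 0.03 m).
It also fails if it takes over 64 s, if anything falls off the work surface, if the arm or the gripper's body presses on something with over 40 N, if the wrist force passes 120 N, or if a joint passes its speed limit or range.

ROBOT

A 6-joint arm with a two-finger parallel gripper is mounted at the origin on the work surface. World frame = base frame: x ahead of the robot, y to its left, z up, the work surface at z = 0. Lengths are in mm, angles in degrees, forces in N, time in s.
With the tool pointing down it reaches from about 350 to 850 mm from the base axis. Payload 8.1 kg.
Tool frame: the origin (TCP) lies where the fingers leave the gripper's body, on its centre line; the fingertips stand 73 mm ahead of it and the grasp point (between the pads) lies 54 mm ahead of it; z points along the fingers, y is the line along which they close (so a half turn about z gives the same grasp; the last joint's range is limited). The gripper opens to 85 mm and grips with 20 to 120 N. Pads are 22 mm wide; open, the fingers measure 114 mm over their backs; the gripper's body (76 mm by 85 mm) begins 54 mm behind the grasp point. The pads swing forward as they close: fully open they stand 13 mm farther back than shut.
Start: joints at [-73.992, 7.471, 85.268, -0, 87.261, -4.893], TCP at [214.078, -560.515, 303.892] pointing down, gripper open.
Joint ranges: [-169.43, 169.43], [-51.17, 129.36], [1.28, 143.12], [-76.62, 256.62], [0, 156.53], [-152.29, 152.29]. Speed limits (degrees/s): [136.94, 136.94, 159.86, 180, 180, 180].

INTERFACE

Orientations are given as [roll, pitch, yaw] about the fixed x, y, z axes, in that order (R = Rz(yaw) Ry(pitch) Rx(roll)).
In Python, from bench import sense, optics, r gives the robot as it stands.
- The arm moves only by the tool servo_tool, never from a script. Its argument "plan" is a list that holds one entry, the list of rows, each a list of 5 numbers: the shift along the world's x, y, z in m, then the turn about the world's z in degrees, then the finger opening in m, from 0 to 0.0854. A call has 1 to 10 rows; each row shifts and turns the commanded pose from where the row before left it; what a row does not reach is not made up. A row lasts 1/10 s, in which the tool goes at most 50 mm and 8.59 degrees, less where a joint would pass 70% of its speed; a pose out of reach is approached as far as the arm can. A call is refused whole if a number of a shift passes 0.05 or a number of a turn 8.59, either way. A call with a gripper value outside its range is refused whole. The fingers move at their own pace and stop on an object; "force" is the grip in N (left out, the last holds). Time passes only in rows, so rows that do not move let the fingers close. It gives the time, the measured TCP pose, the force, the opening and the grip force at its end, in the units of the state.
- sense(): the state, without advancing time (a new reading comes with each control period).
- optics.snapshot(name): name is "scene" or "top" or "wrist"; returns a dict with "frame" (400x640x3 uint8, blue, green, red), "fx", "fy", "cx", "cy" (pixels), "cam_to_world" (4x4, takes a point from camera to world coordinates). Camera axes: x right, y down, z forward; pixel columns grow to the right and rows downward; lengths in mm; the calibration is good to about 2 mm. A picture is of the moment at which its call begins. There is no depth.
- r.hand_in(): hands the job in; it is judged then, once.
The state is a dict: "time": time; "joint_pos": joint angles; "qd": joint speeds; "joint_efforts": joint torques, N m; "tool_pos": TCP position; "tcp_rot": TCP orientation; "ft_force": force on the tool from outside, world axes, zero at the start; "wrist_torque": the same for the moment, N m; "finger_gap": finger opening in mm; "grip_force": force on a finger pad.
Only numpy, scipy, OpenCV 4.12 (cv2) and the standard library are available. Lean on these libraries where they do the work, as an engineer would, in place of code of your own. Each camera call takes 0.05 s, during which the arm holds its last target. There are 200 camera calls.

## Working session

There is one attempt and no reset: what is moved stays moved. The work goes in short steps, Python scripts to look and compute and a tool call to move; the robot and the scene stay as the last step left them, time stands still between calls to the robot, and variables do not carry over. Pictures are saved under pics/ and viewed, at most 10 in all, crops included, and the job is handed in when it is done.

Besides the shell and the picture viewer there is one more tool, called after ">>>" as name(argument=value, ...), one argument or row to a line, values as JSON. servo_tool: Moves the arm, as the interface text tells. Its arguments: {"type":"object","properties":{"plan":{"type":"array"},"force":{"type":"number"}},"required":["plan"]}

```bash
mkdir -p pics; cat > h.py <<'E'
import numpy as np, cv2
from bench import sense, optics, r
def snap(n,f):
    s=optics.snapshot(n); cv2.imwrite('pics/'+f+'.png',s['frame']); np.savez('pics/'+f+'.npz',**s); return s
def load(f): return dict(np.load('pics/'+f+'.npz'))
def ray(s,u,v,z):
    T=s['cam_to_world']; d=T[:3,:3]@np.array([(u-s['cx'])/s['fx'],(v-s['cy'])/s['fy'],1]); o=T[:3,3]
    return o+d*(z-o[2])/d[2]
def proj(s,p):
    T=s['cam_to_world']; c=T[:3,:3].T@(np.array(p)-T[:3,3]); return c[0]/c[2]*s['fx']+s['cx'],c[1]/c[2]*s['fy']+s['cy']
E
python3 - <<'E'
from h import *
for n in('top','scene'):
    s=snap(n,n+'0'); print(n,s['fx'],s['cx'],s['cy'],s['cam_to_world'].round(3).tolist())
st=sense(); print(st['time'],st['tool_pos'],st['tcp_rot'],st['finger_gap'],st['ft_force'])
a=cv2.imread('pics/top0.png'); cv2.imwrite('pics/top0b.png',cv2.resize(a,(800,500)))
E
```

```text
top 410.8057745901022 323.6403575320532 201.25571746695675 [[0.016, -0.992, 0.125, 404.864], [-1.0, -0.015, 0.006, 4.603], [-0.004, -0.125, -0.992, 1541.265], [0.0, 0.0, 0.0, 1.0]]
scene 482.9294060258984 323.8105119289852 207.8156260154301 [[-0.744, 0.544, -0.388, 1148.981], [0.668, 0.611, -0.425, 637.342], [0.006, -0.576, -0.818, 1269.363], [0.0, 0.0, 0.0, 1.0]]
0.1 [ 213.96633914 -560.12992744  302.88602711] [-1.79898900e+02 -7.87961914e-03  2.09022066e+01] 85.46450956707203 [-0.27816802  0.10655909 -0.1108895 ]
```

View pics/top0b.png

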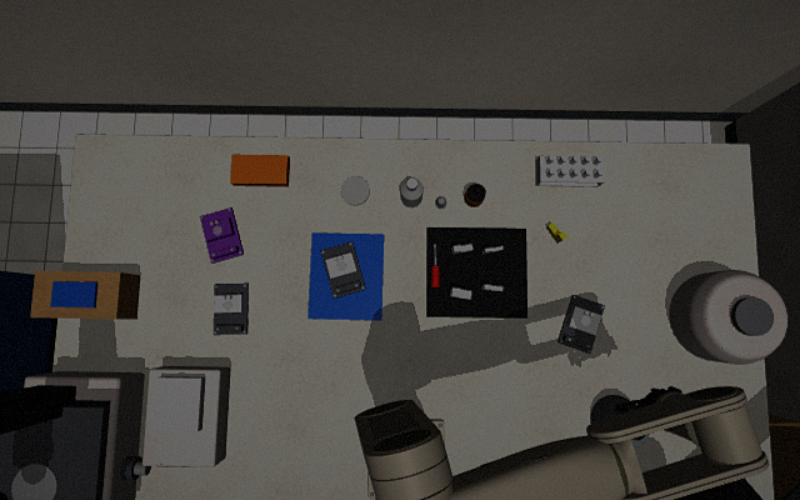

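View pics/scene0.png

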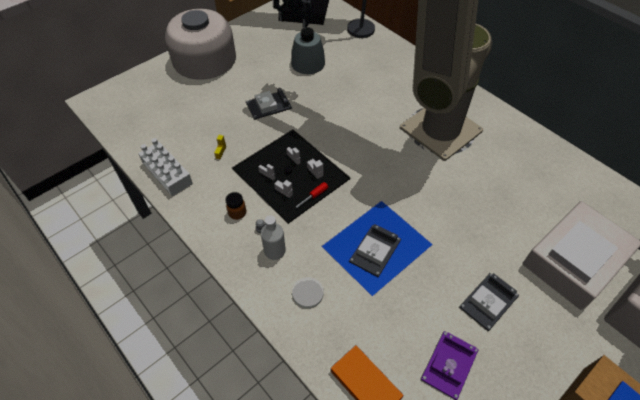

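The top view shows the blue mat near (345,275) of the enlarged picture, with the holder at (343,270). The tray is at (477,272) with four spacers. I'll enlarge the region.

```bash
python3 - <<'E'
from h import *
a=cv2.imread('pics/top0.png')
c1=a[180:262,245:320]; c2=a[178:258,338:426]
f=lambda c,k:cv2.convertScaleAbs(cv2.resize(c,None,fx=k,fy=k,interpolation=cv2.INTER_CUBIC),alpha=1.8)
o=np.zeros((600,800,3),np.uint8)
x=f(a[190:245,250:300],8)  # 400x440
o[:440,:400]=x
y=f(a[180:258,340:424],4.7); o[:y.shape[0],402:402+y.shape[1]]=y
b=cv2.imread('pics/scene0.png'); z=f(b[220:280,345:405],3.2); o[400:400+z.shape[0],500:500+z.shape[1]]=z[:200]
cv2.imwrite('pics/crop1.png',o)
E
```

```text
(no output)
```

View pics/crop1.png

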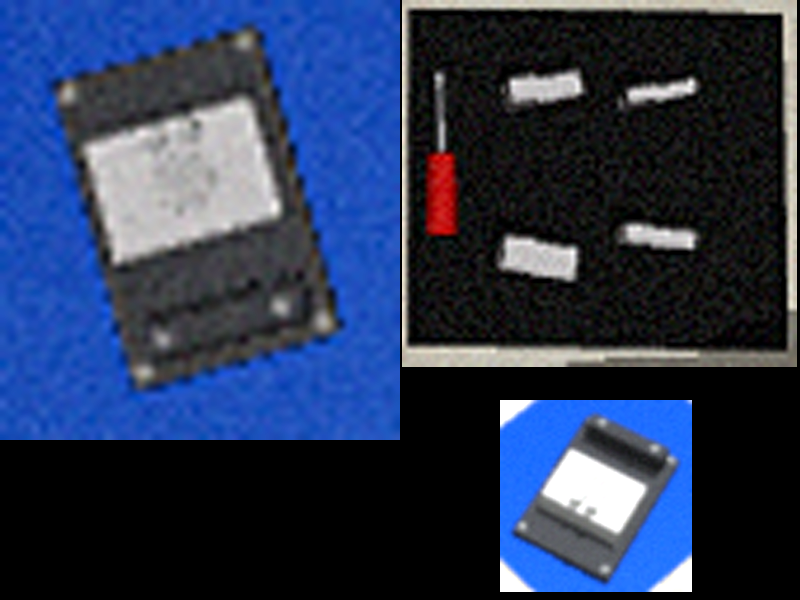

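The mat holder's plate corners sit at crop pixels (60,90), (253,33), (338,325) and (140,385), with the stop at the bottom. In the tray, the 18 is at upper left, 10 at upper right, 25 at lower left and 13 at lower right.

```bash
python3 - <<'E'
from h import *
s=load('top0')
P=np.array([[60,90],[253,33],[338,325],[140,385]])/8+[250,190]
W=np.array([ray(s,u-.5,v-.5,10) for u,v in P]); print(W.round(1).tolist(),W.mean(0))
ax=(W[0]+W[1]-W[2]-W[3])/2; ay=(W[0]+W[3]-W[1]-W[2])/2
print('len',np.hypot(*ax[:2]),np.hypot(*ay[:2]),np.degrees(np.arctan2(ax[1],ax[0])),np.degrees(np.arctan2(-ay[0],ay[1])))
b=np.array([[85,145],[248,97],[280,213],[113,262]])/8+[250,190]
Wb=np.array([ray(s,u-.5,v-.5,34) for u,v in b]);bx=(Wb[0]+Wb[1]-Wb[2]-Wb[3])/2;print('block len',np.hypot(*bx[:2]),np.hypot(*((Wb[0]+Wb[3]-Wb[1]-Wb[2])/2)[:2]))
for n,u,v in[('18',545,87),('10',661,91),('25',540,257),('13',660,236)]:
    print(n,ray(s,(u-402)/4.7+340,v/4.7+180,48).round(0))
M=[(u/1.25,v/1.25) for u,v in[(310,233),(384,233),(384,319),(309,319)]]
print('mat',np.mean([ray(s,u,v,1.5) for u,v in M],0))
w=optics.snapshot('wrist');T=np.array(sense()['tool_pos']);print(w['cam_to_world'].round(3),w['fx'],w['cx'],w['cy'])
E
```

```text
[[595.8, 264.8, 10.0], [624.3, 174.9, 10.0], [487.5, 131.3, 10.0], [458.3, 222.7, 10.0]] [541.47977912 198.42739886  10.        ]
len 143.69012598854056 95.12926303388754 17.357315629577574 17.66010030521504
block len 55.92480121407563 79.00543023290318
18 [ 606. -157.   48.]
10 [ 604. -248.   48.]
25 [ 473. -154.   48.]
13 [ 491. -246.   48.]
mat [523.51799047 186.92383936   1.5       ]
[[ 3.57000e-01 -8.82000e-01 -3.08000e-01  2.94305e+02]
 [-9.34000e-01 -3.38000e-01 -1.16000e-01 -5.29944e+02]
 [-2.00000e-03  3.29000e-01 -9.44000e-01  3.73191e+02]
 [ 0.00000e+00  0.00000e+00  0.00000e+00  1.00000e+00]] 283.3172379872992 320.1922286948026 199.7948215776033
```

>>> servo_tool(
  plan=[
    [[0.033, 0.035, -0.008, 7, 0.085], [0.033, 0.035, -0.008, 7, 0.085], [0.033, 0.035, -0.008, 7, 0.085], [0.033, 0.035, -0.008, 7, 0.085], [0.033, 0.035, -0.008, 7, 0.085], [0.033, 0.035, -0.008, 7, 0.085], [0.033, 0.035, -0.008, 7, 0.085], [0.033, 0.035, -0.008, 7, 0.085], [0.033, 0.035, -0.008, 7, 0.085], [0.033, 0.035, -0.008, 6, 0.085]],
  ],
  force=40,
)

```text
time: 1.15
tool_pos: [545.0, -208.8, 223.4]
tcp_rot: [-180.0, 0.0, 90.2]
ft_force: [0.1, -1.1, 0.9]
finger_gap: 84.9
grip_force: 0.0
```

```bash
python3 - <<'E'
from h import *
s=snap('wrist','w1'); st=sense(); print(st['time'],st['tool_pos'],st['tcp_rot'],st['joint_pos'])
cv2.imwrite('pics/w1b.png',cv2.convertScaleAbs(cv2.resize(s['frame'],(800,500)),alpha=1.6))
E
```

```text
1.2 [ 548.33834706 -202.93668742  221.80983444] [179.94705357  -0.23115173  90.74420527] [-25.44872653   8.13273161  93.23619302   0.23535976  78.68568825
 -26.23911054]
```

View pics/w1b.png

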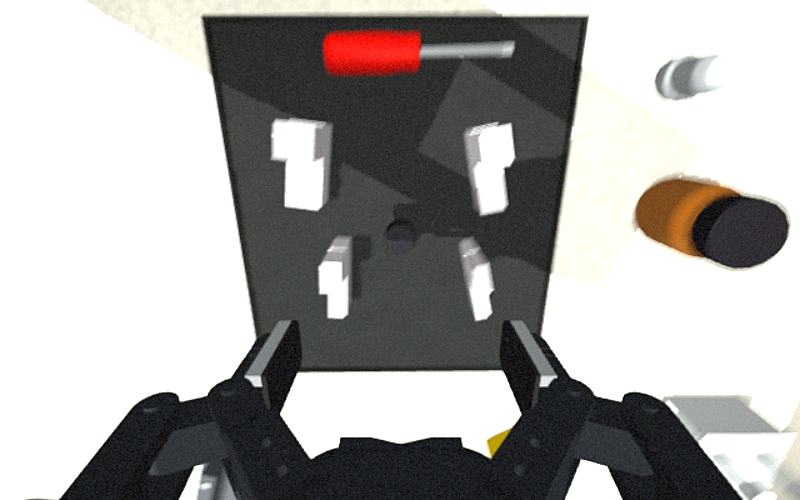

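The wrist view shows the 25 at (300,165), 18 at (490,170), 13 at (337,280) and 10 at (478,280). The cap is at (400,235). I'll zoom in to see the tabs.

```bash
python3 - <<'E'
from h import *
a=load('w1')['frame']
f=lambda c:cv2.convertScaleAbs(cv2.resize(c,None,fx=5,fy=5,interpolation=cv2.INTER_CUBIC),alpha=1.0)
o=np.vstack([np.hstack([f(a[85:175,210:275]),f(a[85:175,365:420])])[:,:600][:450]])
o2=np.hstack([f(a[180:260,245:290]),f(a[180:260,360:400])])
o2=cv2.resize(o2,None,fx=.0+1,fy=1)
L=np.zeros((600,800,3),np.uint8)
# upper: 4x ; lower
g=lambda c,k:cv2.resize(c,None,fx=k,fy=k,interpolation=cv2.INTER_CUBIC)
k=3.4
u=[g(a[90:175,210:275],5),g(a[90:175,365:420],5)]
l=[g(a[183:260,248:290],5)]
x=0
L[:425,0:325]=u[0];L[:425,325:600]=u[1]
m=g(a[183:260,248:290],4);L[:308,600:768]=m
m=g(a[183:260,360:400],3.7);L[310:310+m.shape[0],600:600+m.shape[1]]=m
cv2.imwrite('pics/w1c.png',L)
E
```

```text
(no output)
```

View pics/w1c.png

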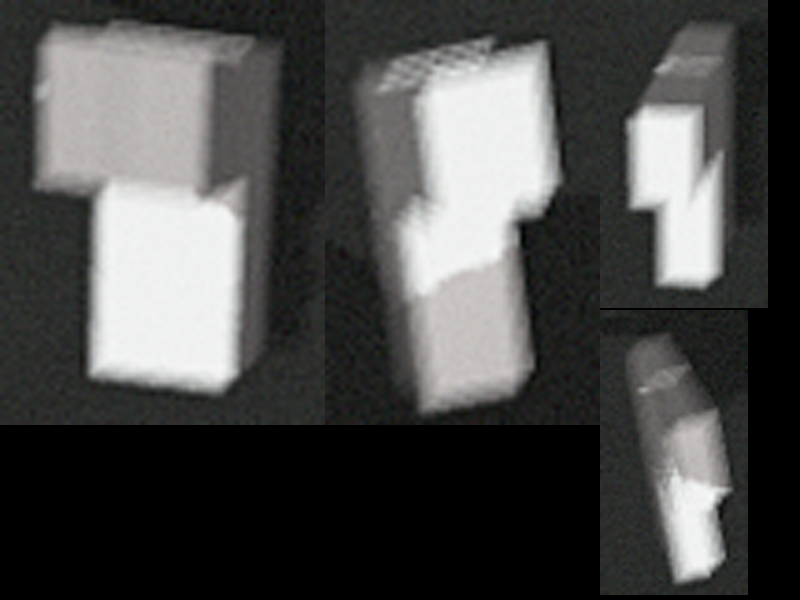

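>>> servo_tool(
  plan=[
    [[-0.002, 0.034, 0, 2, 0.085], [-0.002, 0.034, 0, 2, 0.085], [-0.001, 0.034, 0, 2, 0.085], [-0.001, 0.034, -0.005, 2, 0.085], [-0.001, 0.034, -0.01, 2, 0.085], [-0.001, 0.034, -0.015, 2, 0.085], [-0.001, 0.034, -0.015, 2, 0.085], [-0.001, 0.034, -0.015, 2, 0.085], [-0.001, 0.034, -0.015, 1, 0.085], [0, 0, 0, 0, 0.085]],
  ],
)

```text
time: 2.2
tool_pos: [530.9, 98.8, 146.1]
tcp_rot: [-179.8, -0.1, 107.1]
ft_force: [-0.8, -0.9, -1.4]
finger_gap: 85.2
grip_force: 0.0
```

```bash
cat > fit.py <<'E'
from h import *
from scipy.optimize import least_squares
def fit(s,uv,L,x0):
    uv=np.array(uv,float);L=np.array(L,float)
    def f(p):
        c,sn=np.cos(p[2]),np.sin(p[2])
        W=np.c_[L[:,0]*c-L[:,1]*sn+p[0],L[:,0]*sn+L[:,1]*c+p[1],L[:,2]]
        return (np.array([proj(s,w) for w in W])-uv).ravel()
    q=least_squares(f,x0,loss='soft_l1'); return q.x,np.sqrt((q.fun**2).mean()),q.fun.reshape(-1,2)
E
python3 - <<'E'
from fit import *
s=load('w1')
D={25:((210,90),5,[(48,38),(212,52),(205,190),(35,188),(90,378),(232,388)],'abcdef'),
18:((365,90),5,[(90,85),(223,42),(232,187),(95,410),(205,372)],'abcef'),
13:((248,183),4,[(32,108),(103,108),(32,208),(58,283),(114,285)],'abdef'),
10:((360,183),3.7,[(68,120),(118,100),(130,180),(78,270),(123,255)],'abcef')}
for t,(o,k,p,n) in D.items():
    A=dict(a=(-t/2,29,63),b=(t/2,29,63),c=(t/2,7,63),d=(-t/2,7,63),e=(-t/2,-30,33),f=(t/2,-30,33))
    q,e,_=fit(s,np.array(p)/k+o-.4,[A[i] for i in n],[540,-200,0])
    c,sn=np.cos(q[2]),np.sin(q[2]); print(t,q[:2].round(1),np.degrees(q[2]).round(1),'rms',e.round(2),'tabctr',(q[:2]+18*np.array([-sn,c])).round(1))
s=snap('wrist','w2'); st=sense(); print(st['time'],st['tool_pos'],st['tcp_rot'])
print([np.round(proj(s,(x,y,34))) for x,y in [(509,188)]])
cv2.imwrite('pics/w2b.png',cv2.convertScaleAbs(cv2.resize(s['frame'][0:330,130:570],(800,600)),alpha=1.2))
E
```

```text
25 [ 476.9 -151.2] 7553.1 rms 1.19 tabctr [ 479.  -133.3]
18 [ 610.  -152.2] -5027.2 rms 1.69 tabctr [ 606.  -134.6]
13 [ 494.7 -243.5] 7196.6 rms 1.18 tabctr [ 495.8 -225.6]
10 [ 609.3 -243.2] -8626.7 rms 1.38 tabctr [ 605.2 -225.7]
2.25 [531.70136518  97.06993667 147.23991784] [-1.79820411e+02 -4.60911123e-02  1.07076064e+02]
[array([328.,  89.])]
```

View pics/w2b.png

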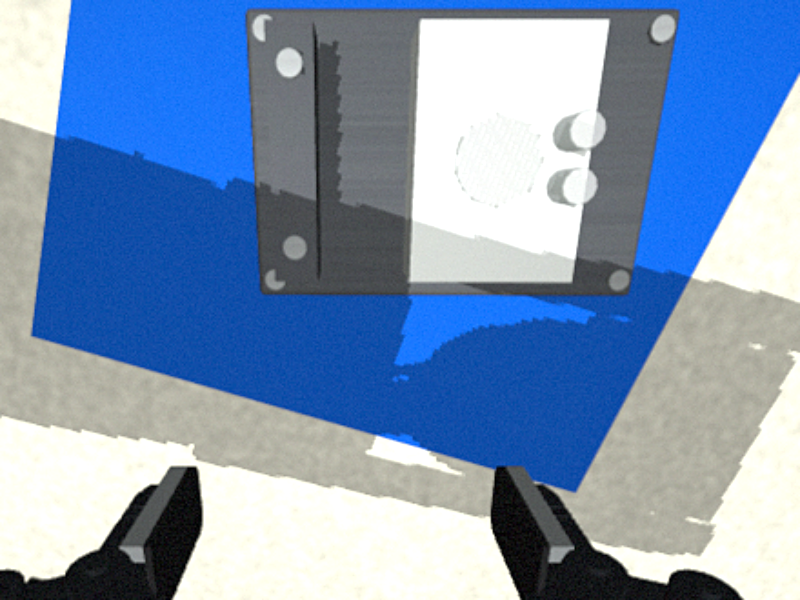

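The gap lies between the stop edge at x≈317 and the block's near edge at x≈410–420. The plate corners are clear, so I'll fit the holder pose and gap.

```bash
python3 - <<'E'
from fit import *
s=load('w2'); k=800/440
c=lambda P:np.array(P)/k+[130,0]-.3
q,e,res=fit(s,c([(248,10),(678,10),(629,293),(262,293),(609,19),(573,283)]),[(-75,50,10),(75,50,10),(75,-50,10),(-75,-50,10),(40,40,34),(40,-40,34)],[535,195,.3])
print(q[:2],np.degrees(q[2]),e,res.round(1).tolist())
R=np.array([[np.cos(q[2]),-np.sin(q[2])],[np.sin(q[2]),np.cos(q[2])]])
for n,p in dict(stop1=(317,40),stop2=(319,270),near1=(420,19),near2=(410,283),far1=(609,19),far2=(573,283),near1b=(414,40),nearmid=(413.5,150)).items():
    u,v=c([p])[0]; w=ray(s,u,v,34)[:2]; print(n,(R.T@(w-q[:2])).round(1))
E
```

```text
[542.47931902 198.59406453] 17.232830005410392 1.4763682287824769 [[-2.0, -0.7], [2.9, -1.5], [1.1, 2.0], [-0.7, 2.1], [0.2, 0.7], [-0.5, -0.3]]
stop1 [-49.  35.]
stop2 [-49.7 -35.5]
near1 [-17.5  40.5]
near2 [-17.5 -40.1]
far1 [39.8 40.3]
far2 [ 40.3 -40.2]
near1b [-19.1  34.9]
nearmid [-18.    3.6]
```

Gap: −50 to −17.5, about 32.5 mm, so 13 + 18 (holder_b). All tabs point to +y. I'll pick the 18 by its tab ends, so that it can be turned end for end and the tabs won't clash.

>>> servo_tool(
  plan=[
    [[0.007, -0.023, 0.002, -8.55, 0.05], [0.007, -0.023, 0.002, -8.55, 0.05], [0.007, -0.023, 0.002, -8.55, 0.05], [0.007, -0.023, 0.002, -8.55, 0.05], [0.007, -0.023, 0, -8.55, 0.05], [0.007, -0.023, 0, -8.55, 0.05], [0.007, -0.023, 0, -8.55, 0.05], [0.008, -0.023, 0, -8.55, 0.05], [0.008, -0.023, 0, -8.55, 0.05], [0.008, -0.023, 0, -8.55, 0.05]],
  ],
)

```text
time: 3.25
tool_pos: [606.2, -137.1, 157.6]
tcp_rot: [180.0, -0.0, 21.0]
ft_force: [0.8, 0.4, 0.3]
finger_gap: 49.9
grip_force: 0.0
```

>>> servo_tool(
  plan=[
    [[0, 0, 0, -8.5, 0.05], [0, 0, 0, 0, 0.05], [0, 0, 0, 0, 0.05]],
  ],
)

```text
time: 3.55
tool_pos: [605.9, -135.3, 157.1]
tcp_rot: [180.0, -0.0, 13.1]
ft_force: [0.4, -0.4, 0.7]
finger_gap: 50.1
grip_force: 0.0
```

```bash
python3 - <<'E'
from h import *
s=snap('wrist','w3'); st=sense(); print(st['time'],st['tool_pos'],st['tcp_rot'],st['finger_gap'])
cv2.imwrite('pics/w3b.png',cv2.convertScaleAbs(cv2.resize(s['frame'][100:400,150:550],(800,600)),alpha=1.2))
E
```

```text
3.6 [ 605.85945632 -134.82685609  157.07594357] [1.79998412e+02 4.97436126e-04 1.31192608e+01] 50.0702567487474
```

View pics/w3b.png

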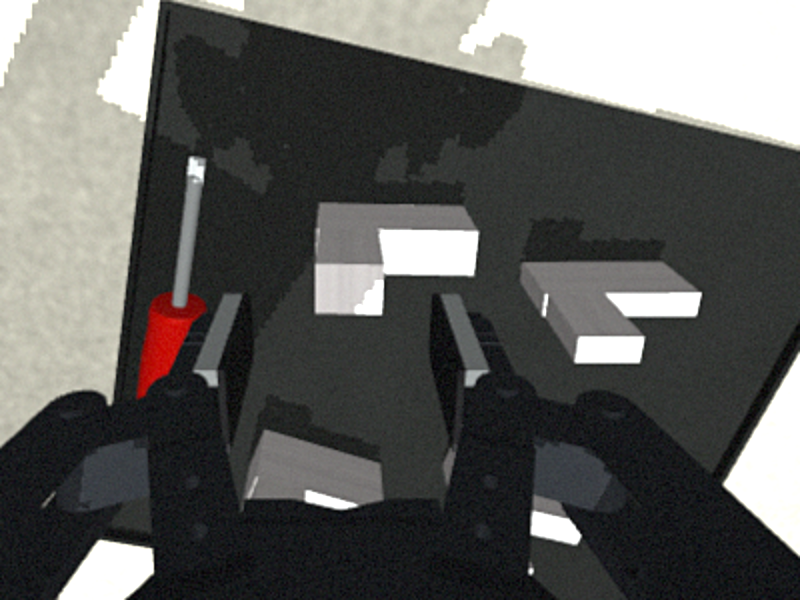

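```bash
python3 - <<'E'
from fit import *
s=load('w3')
uv=np.array([(316,262),(383,263),(383,314),(316,314),(477,230),(475,275)])/2+[150,100]-.25
q,e,_=fit(s,uv,[(9,29,63),(9,7,63),(-9,7,63),(-9,29,63),(9,-30,33),(-9,-30,33)],[610,-152,.2])
c,sn=np.cos(q[2]),np.sin(q[2]); print(q[:2],np.degrees(q[2]),e,q[:2]+18*np.array([-sn,c]))
E
```

```text
[ 608.49183439 -156.24320742] 12.371780865276705 0.4918514821243152 [ 604.63525746 -138.66120485]
```

>>> servo_tool(
  plan=[
    [[-0.001, -0.004, -0.012, -0.7, 0.045], [0, 0, -0.012, 0, 0.045], [0, 0, -0.012, 0, 0.045], [0, 0, -0.011, 0, 0.045], [0, 0, 0, 0, 0.045], [0, 0, 0, 0, 0.01], [0, 0, 0, 0, 0.01], [0, 0, 0, 0, 0.01], [0, 0, 0, 0, 0.01]],
  ],
  force=40,
)

```text
time: 4.5
tool_pos: [605.4, -138.6, 110.5]
tcp_rot: [180.0, -0.0, 12.2]
ft_force: [-0.1, 0.0, -0.9]
finger_gap: 21.3
grip_force: 40.7
```

>>> servo_tool(
  plan=[
    [[0, 0, 0.022, 0, 0.01], [0, 0, 0.024, 0, 0.01], [0, 0, 0.024, 0, 0.01], [-0.005, 0.02, 0, 8.5, 0.01], [-0.005, 0.02, 0, 8.5, 0.01], [-0.005, 0.02, 0, 8.5, 0.01], [-0.005, 0.02, 0, 8.5, 0.01], [-0.005, 0.02, 0, 8.5, 0.01], [-0.005, 0.02, 0, 8.5, 0.01], [-0.005, 0.02, 0, 8.5, 0.01]],
  ],
)

```text
time: 5.5
tool_pos: [569.9, 2.3, 180.2]
tcp_rot: [180.0, -0.0, 72.1]
ft_force: [0.5, 0.2, -0.5]
finger_gap: 21.1
grip_force: 40.8
```

>>> servo_tool(
  plan=[
    [[-0.005, 0.015, 0, 8.5, 0.01], [-0.005, 0.015, 0, 8.5, 0.01], [-0.005, 0.015, 0, 8.5, 0.01], [-0.005, 0.015, 0, 8.5, 0.01], [-0.005, 0.015, 0, 8.5, 0.01], [-0.005, 0.015, 0, 8.5, 0.01], [-0.005, 0.015, 0, 8.5, 0.01], [-0.005, 0.015, 0, 8.5, 0.01], [-0.004, 0.015, 0, 8.5, 0.01], [-0.004, 0.015, 0, 8.5, 0.01]],
  ],
)

```text
time: 6.5
tool_pos: [521.9, 152.1, 180.2]
tcp_rot: [180.0, 0.0, 157.1]
ft_force: [-0.0, 0.1, -1.0]
finger_gap: 21.4
grip_force: 40.8
```

>>> servo_tool(
  plan=[
    [[-0.003, 0.006, 0, 8.5, 0.01], [-0.003, 0.006, 0, 8.5, 0.01], [-0.003, 0.006, 0, 8.5, 0.01], [0, 0, 0, 6.5, 0.01], [0, 0, 0, 0, 0.01], [0, 0, 0, 0, 0.01]],
  ],
)

```text
time: 7.1
tool_pos: [513.2, 169.5, 180.1]
tcp_rot: [-180.0, 0.0, -171.5]
ft_force: [-1.4, -0.0, -1.5]
finger_gap: 21.5
grip_force: 40.7
```

>>> servo_tool(
  plan=[
    [[0, 0, -0.02, 8.5, 0.01], [0, 0.001, -0.02, 0.2, 0.01], [0, 0, 0, 0, 0.01], [0, 0, 0, 0, 0.01]],
  ],
)

```text
time: 7.5
tool_pos: [512.9, 170.3, 139.9]
tcp_rot: [180.0, -0.1, -162.7]
ft_force: [-0.3, 0.2, -0.7]
finger_gap: 21.3
grip_force: 40.7
```

```bash
python3 - <<'E'
from h import *
s=snap('wrist','w4'); st=sense(); print(st['time'],st['tool_pos'],st['tcp_rot'],st['finger_gap'])
cv2.imwrite('pics/w4b.png',cv2.convertScaleAbs(cv2.resize(s['frame'][100:400,120:520],(800,600)),alpha=1.2))
E
```

```text
7.55 [513.49326081 170.44503237 140.73591301] [-1.79994390e+02  3.83680478e-02 -1.62714272e+02] 21.059549498712116
```

View pics/w4b.png

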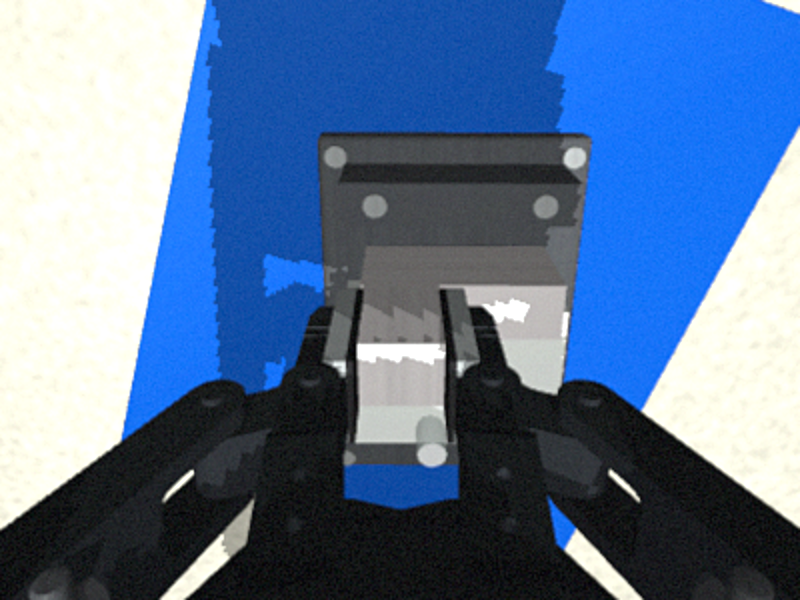

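>>> servo_tool(
  plan=[
    [[0, 0, -0.005, 0, 0.01], [0, 0, -0.005, 0, 0.01], [0, 0, -0.005, 0, 0.01], [0, 0, -0.004, 0, 0.01], [0, 0, 0, 0, 0.01]],
  ],
)

```text
time: 8.05
tool_pos: [512.5, 170.4, 120.0]
tcp_rot: [180.0, -0.1, -162.6]
ft_force: [-0.9, 0.8, -0.8]
finger_gap: 21.2
grip_force: 40.7
```

>>> servo_tool(
  plan=[
    [[0, 0, -0.001, 0, 0.01], [0, 0, -0.001, 0, 0.01], [0, 0, 0, 0, 0.01]],
  ],
)

```text
time: 8.35
tool_pos: [513.1, 170.5, 118.9]
tcp_rot: [-180.0, 0.0, -162.6]
ft_force: [-0.4, -0.5, -1.1]
finger_gap: 21.1
grip_force: 40.7
```

>>> servo_tool(
  plan=[
    [[0, 0, -0.001, 0, 0.01], [0, 0, -0.001, 0, 0.01], [0, 0, 0, 0, 0.01]],
  ],
)

```text
time: 8.65
tool_pos: [513.3, 170.6, 117.2]
tcp_rot: [-180.0, 0.0, -162.6]
ft_force: [-1.0, -0.1, 1.3]
finger_gap: 21.2
grip_force: 41.0
```

>>> servo_tool(
  plan=[
    [[0, 0, 0, 0, 0.04], [0, 0, 0, 0, 0.04], [0, 0, 0, 0, 0.04], [0, 0, 0.02, 0, 0.04], [0, 0, 0.02, 0, 0.04], [0, 0, 0, -8.5, 0.04], [0, 0, 0, -8.5, 0.04], [0, 0, 0, -8.5, 0.04], [0, 0, 0, -8.5, 0.04], [0, 0, 0, -8.5, 0.04]],
  ],
)

```text
time: 9.65
tool_pos: [513.0, 170.5, 156.8]
tcp_rot: [-180.0, -0.0, 154.6]
ft_force: [-0.2, -0.3, 0.8]
finger_gap: 40.3
grip_force: 0.0
```

>>> servo_tool(
  plan=[
    [[0, 0, 0, -8.5, 0.04], [0, 0, 0, -8.5, 0.04], [0, 0, 0, -8.5, 0.04], [0, 0, 0, -8.5, 0.04], [0, 0, 0, -8.5, 0.04], [0, 0, 0, -5.1, 0.04], [0, 0, -0.02, 0, 0.04], [0, 0, -0.02, 0, 0.04], [0, 0, 0.0005, 0, 0.04]],
  ],
)

```text
time: 10.55
tool_pos: [510.9, 170.0, 114.3]
tcp_rot: [-179.7, -0.0, 107.3]
ft_force: [-1.0, -0.6, 0.5]
finger_gap: 40.0
grip_force: 0.0
```

>>> servo_tool(
  plan=[
    [[0, 0, 0, 0, 0.005], [0, 0, 0, 0, 0.005], [0, 0, 0, 0, 0.005], [0, 0, 0, 0, 0.005], [0, 0, 0, 0, 0.005]],
  ],
  force=25,
)

```text
time: 11.05
tool_pos: [513.6, 170.6, 118.3]
tcp_rot: [179.9, 0.0, 107.3]
ft_force: [-1.3, 0.3, 2.8]
finger_gap: 17.3
grip_force: 32.2
```

>>> servo_tool(
  plan=[
    [[-0.001, -0.0003, 0, 0, 0.005], [-0.001, -0.0003, 0, 0, 0.005], [-0.001, -0.0003, 0, 0, 0.005], [0, 0, 0, 0, 0.005]],
  ],
)

```text
time: 11.45
tool_pos: [510.8, 169.7, 118.3]
tcp_rot: [179.9, 0.0, 107.3]
ft_force: [1.8, 1.2, 5.6]
finger_gap: 17.6
grip_force: 32.6
```

>>> servo_tool(
  plan=[
    [[-0.001, -0.0003, 0, 0, 0.005], [0, 0, 0, 0, 0.005]],
  ],
)

```text
time: 11.65
tool_pos: [509.8, 169.4, 118.3]
tcp_rot: [179.9, 0.0, 107.3]
ft_force: [0.9, 0.2, 4.8]
finger_gap: 17.6
grip_force: 32.6
```

>>> servo_tool(
  plan=[
    [[-0.001, -0.0003, 0, 0, 0.005], [0, 0, 0, 0, 0.005]],
  ],
)

```text
time: 11.85
tool_pos: [508.8, 169.2, 118.3]
tcp_rot: [179.9, 0.0, 107.3]
ft_force: [2.6, 0.6, 5.7]
finger_gap: 17.4
grip_force: 32.6
```

>>> servo_tool(
  plan=[
    [[-0.0005, -0.00015, 0, 0, 0.005], [0, 0, 0, 0, 0.005]],
  ],
)

```text
time: 12.05
tool_pos: [508.3, 169.0, 118.2]
tcp_rot: [179.9, 0.0, 107.3]
ft_force: [2.2, 0.6, 5.8]
finger_gap: 17.6
grip_force: 32.6
```

>>> servo_tool(
  plan=[
    [[-0.0005, -0.00015, 0, 0, 0.005], [0, 0, 0, 0, 0.005]],
  ],
)

```text
time: 12.25
tool_pos: [507.8, 168.9, 118.3]
tcp_rot: [179.9, 0.0, 107.3]
ft_force: [2.2, 0.3, 5.4]
finger_gap: 17.3
grip_force: 32.6
```

>>> servo_tool(
  plan=[
    [[-0.0005, -0.00015, 0, 0, 0.005], [0, 0, 0, 0, 0.005]],
  ],
)

```text
time: 12.45
tool_pos: [507.3, 168.7, 118.3]
tcp_rot: [179.9, 0.0, 107.3]
ft_force: [2.8, 0.3, 5.2]
finger_gap: 17.0
grip_force: 32.6
```

>>> servo_tool(
  plan=[
    [[-0.0005, -0.00015, 0, 0, 0.005], [-0.0005, -0.00015, 0, 0, 0.005], [0, 0, 0, 0, 0.005]],
  ],
)

```text
time: 12.75
tool_pos: [506.9, 168.6, 118.3]
tcp_rot: [179.8, 0.0, 107.3]
ft_force: [6.5, 2.6, 2.6]
finger_gap: 17.7
grip_force: 32.3
```

>>> servo_tool(
  plan=[
    [[-0.0005, -0.00015, 0, 0, 0.005], [0, 0, 0, 0, 0.005]],
  ],
)

```text
time: 12.95
tool_pos: [506.8, 168.5, 118.3]
tcp_rot: [179.7, 0.0, 107.3]
ft_force: [8.4, 3.2, 0.3]
finger_gap: 17.5
grip_force: 32.1
```

>>> servo_tool(
  plan=[
    [[-0.0005, -0.00015, 0, 0, 0.005], [0, 0, 0, 0, 0.005]],
  ],
)

```text
time: 13.15
tool_pos: [506.7, 168.5, 118.4]
tcp_rot: [179.7, 0.0, 107.3]
ft_force: [11.4, 3.4, -2.8]
finger_gap: 17.4
grip_force: 31.9
```

>>> servo_tool(
  plan=[
    [[0.0012, 0.0004, 0, 0, 0.005], [0, 0, 0, 0, 0.04], [0, 0, 0, 0, 0.04], [0, 0, 0, 0, 0.04], [0, 0, 0.02, 0, 0.04], [0, 0, 0.02, 0, 0.04], [0, 0, 0.02, 0, 0.04], [-0.001, -0.03, 0, -2, 0.04], [-0.001, -0.04, 0, -2, 0.04], [-0.001, -0.04, 0, -2, 0.04]],
  ],
)

```text
time: 14.15
tool_pos: [502.1, 57.5, 177.1]
tcp_rot: [-180.0, -0.0, 101.3]
ft_force: [1.2, -0.4, 0.1]
finger_gap: 39.6
grip_force: 0.0
```

>>> servo_tool(
  plan=[
    [[-0.001, -0.04, 0, -2, 0.04], [-0.001, -0.04, 0, -2, 0.04], [-0.001, -0.04, 0, -2, 0.04], [-0.001, -0.04, 0, -2, 0.04], [-0.001, -0.04, 0, -2, 0.04], [-0.001, -0.04, 0, -2, 0.04], [-0.002, -0.03, 0, -2, 0.04], [-0.001, -0.018, 0, -1, 0.04], [0, 0, 0, 0, 0.04], [0, 0, 0, 0, 0.04]],
  ],
)

```text
time: 15.15
tool_pos: [493.5, -229.1, 176.9]
tcp_rot: [-179.9, -0.1, 86.3]
ft_force: [-1.0, 0.8, 1.1]
finger_gap: 40.1
grip_force: 0.0
```

```bash
python3 - <<'E'
from h import *
s=snap('wrist','w5'); st=sense(); print(st['time'],st['tool_pos'],st['tcp_rot'],st['finger_gap'])
P=lambda t,ly,lx,z:None
c,sn=np.cos(np.radians(-3.6)),np.sin(np.radians(-3.6)); o=np.array([494.3,-229.6])-18*np.array([-sn,c])
im=s['frame'].copy()
for lx,ly,z in[(-6.5,29,63),(6.5,29,63),(6.5,7,63),(-6.5,7,63),(-6.5,-30,33),(6.5,-30,33)]:
    u,v=proj(s,(o[0]+lx*c-ly*sn,o[1]+lx*sn+ly*c,z)); cv2.circle(im,(int(round(u*1)),int(round(v))),1,(0,0,255),-1)
cv2.imwrite('pics/w5b.png',cv2.convertScaleAbs(cv2.resize(im[100:400,120:520],(800,600)),alpha=1.2))
E
```

```text
15.2 [ 493.68589622 -228.59370996  177.00508589] [-1.79954521e+02 -5.48330606e-02  8.63539252e+01] 40.01372706856566
```

View pics/w5b.png

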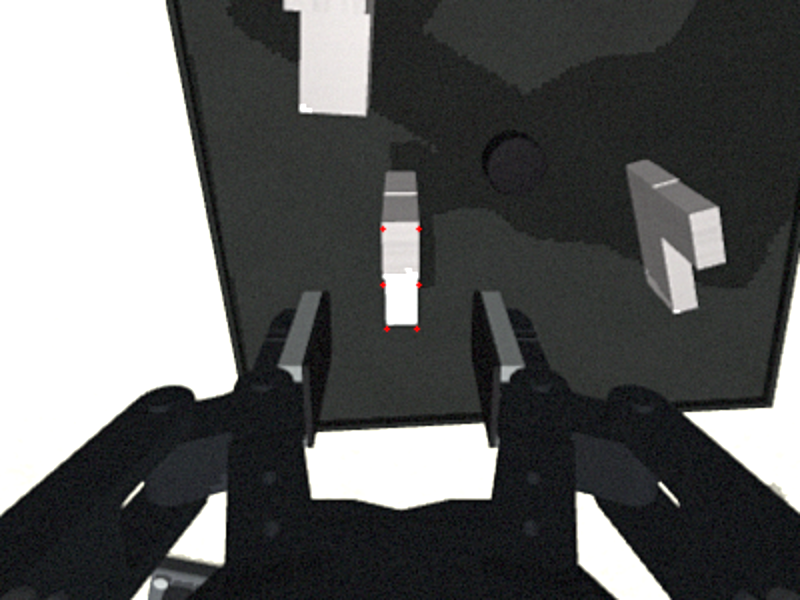

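Markers fit within about 2 mm. The 13 is centred between the fingers, so I'll descend and grip it.

>>> servo_tool(
  plan=[
    [[0, 0.001, -0.02, 0, 0.04], [0, 0, -0.02, 0, 0.04], [0, 0, -0.015, 0, 0.04], [0, 0, -0.012, 0, 0.04], [0, 0, 0, 0, 0.04], [0, 0, 0, 0, 0.003], [0, 0, 0, 0, 0.003], [0, 0, 0, 0, 0.003], [0, 0, 0, 0, 0.003], [0, 0, 0, 0, 0.003]],
  ],
  force=40,
)

```text
time: 16.2
tool_pos: [494.4, -229.1, 111.4]
tcp_rot: [179.9, 0.0, 86.3]
ft_force: [0.1, 0.8, 5.1]
finger_gap: 11.9
grip_force: 43.1
```

>>> servo_tool(
  plan=[
    [[0, 0, 0.028, 0, 0.003], [0, 0, 0.03, 0, 0.003], [0, 0, 0.03, 0, 0.003], [0.001, 0.025, 0, 2, 0.003], [0.001, 0.04, 0, 2, 0.003], [0.001, 0.04, 0, 2, 0.003], [0.001, 0.04, 0, 2, 0.003], [0.001, 0.04, 0, 2, 0.003], [0.002, 0.04, 0, 2, 0.003], [0.002, 0.04, 0, 2, 0.003]],
  ],
)

```text
time: 17.2
tool_pos: [502.4, 37.8, 198.4]
tcp_rot: [180.0, 0.0, 100.4]
ft_force: [0.3, 0.2, -0.4]
finger_gap: 11.9
grip_force: 42.4
```

>>> servo_tool(
  plan=[
    [[0.002, 0.04, 0, 2, 0.003], [0.002, 0.04, 0, 2, 0.003], [0.002, 0.04, 0, 2, 0.003], [0.002, 0.03, 0, 1, 0.003], [0, 0.02, 0, 0, 0.003], [0, 0, 0, 0, 0.003], [0, 0, 0, 0, 0.003], [0, 0, 0, 0, 0.003]],
  ],
)

```text
time: 18.0
tool_pos: [510.7, 205.4, 198.2]
tcp_rot: [-180.0, 0.0, 107.3]
ft_force: [0.6, -0.1, -1.2]
finger_gap: 12.3
grip_force: 42.4
```

>>> servo_tool(
  plan=[
    [[0.001, 0.0024, -0.02, 0, 0.003], [0, 0, -0.02, 0, 0.003], [0, 0, -0.012, 0, 0.003], [0, 0, 0, 0, 0.003], [0, 0, 0, 0, 0.003]],
  ],
)

```text
time: 18.5
tool_pos: [511.8, 208.1, 146.5]
tcp_rot: [-180.0, 0.0, 107.2]
ft_force: [0.2, 0.4, -0.5]
finger_gap: 12.0
grip_force: 42.4
```

```bash
python3 - <<'E'
from h import *
s=snap('wrist','w6'); st=sense(); print(st['time'],st['tool_pos'],st['tcp_rot'],st['finger_gap'])
cv2.imwrite('pics/w6b.png',cv2.convertScaleAbs(cv2.resize(s['frame'][100:340,160:480],(800,600),interpolation=cv2.INTER_CUBIC),alpha=1.2))
E
```

```text
18.55 [511.93327332 208.26378547 146.84413225] [-1.79994391e+02  2.76865162e-03  1.07259237e+02] 12.14567053509728
```

View pics/w6b.png

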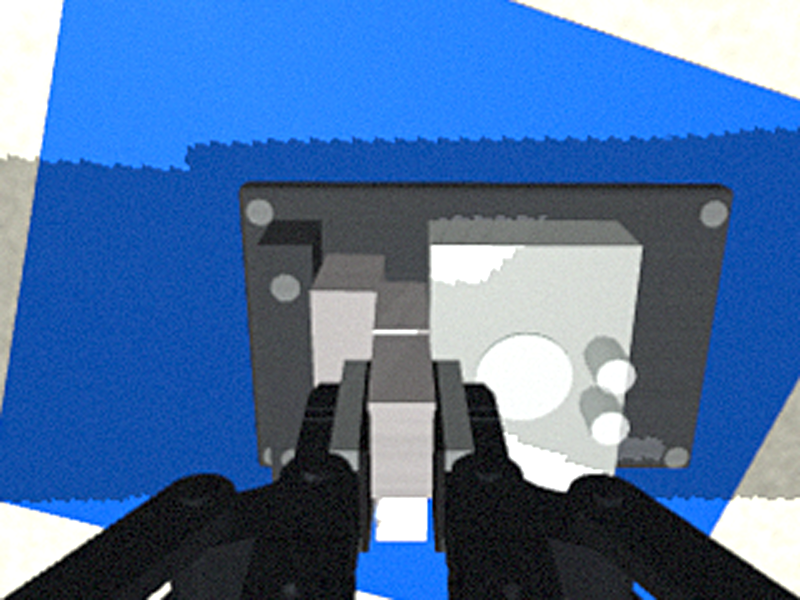

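>>> servo_tool(
  plan=[
    [[0, 0, -0.003, 0, 0.003], [0, 0, -0.002, 0, 0.003], [0, 0, 0, 0, 0.003]],
  ],
)

```text
time: 18.85
tool_pos: [511.6, 208.7, 141.2]
tcp_rot: [-180.0, 0.0, 107.3]
ft_force: [-0.1, -0.3, -0.2]
finger_gap: 12.4
grip_force: 42.4
```

>>> servo_tool(
  plan=[
    [[0, 0, -0.002, 0, 0.003], [0, 0, 0, 0, 0.003]],
  ],
)

```text
time: 19.05
tool_pos: [511.6, 208.7, 139.2]
tcp_rot: [-180.0, -0.0, 107.3]
ft_force: [0.5, -0.6, -1.4]
finger_gap: 12.0
grip_force: 42.4
```

>>> servo_tool(
  plan=[
    [[0, 0, -0.002, 0, 0.003], [0, 0, -0.002, 0, 0.003], [0, 0, 0, 0, 0.003]],
  ],
)

```text
time: 19.35
tool_pos: [511.7, 208.7, 135.1]
tcp_rot: [-180.0, -0.0, 107.3]
ft_force: [1.1, 0.3, -1.3]
finger_gap: 12.3
grip_force: 42.4
```

>>> servo_tool(
  plan=[
    [[0, 0, -0.002, 0, 0.003], [0, 0, -0.002, 0, 0.003], [0, 0, 0, 0, 0.003]],
  ],
)

```text
time: 19.65
tool_pos: [511.6, 208.7, 131.0]
tcp_rot: [-180.0, -0.0, 107.3]
ft_force: [0.3, 0.5, -0.4]
finger_gap: 11.9
grip_force: 42.3
```

>>> servo_tool(
  plan=[
    [[0, 0, -0.002, 0, 0.003], [0, 0, -0.002, 0, 0.003], [0, 0, 0, 0, 0.003]],
  ],
)

```text
time: 19.95
tool_pos: [511.6, 208.7, 127.0]
tcp_rot: [-180.0, 0.0, 107.3]
ft_force: [0.6, 0.1, -1.1]
finger_gap: 11.7
grip_force: 42.3
```

No contact so far. I'll go down to the floor, expected at TCP z ≈ 118.

>>> servo_tool(
  plan=[
    [[0, 0, -0.002, 0, 0.003], [0, 0, -0.002, 0, 0.003], [0, 0, -0.002, 0, 0.003], [0, 0, 0, 0, 0.003]],
  ],
)

```text
time: 20.35
tool_pos: [511.6, 208.7, 121.0]
tcp_rot: [-180.0, -0.0, 107.3]
ft_force: [-0.3, 1.2, 0.2]
finger_gap: 12.3
grip_force: 42.3
```

>>> servo_tool(
  plan=[
    [[0, 0, -0.001, 0, 0.003], [0, 0, -0.001, 0, 0.003], [0, 0, 0, 0, 0.003]],
  ],
)

```text
time: 20.65
tool_pos: [511.6, 208.7, 119.2]
tcp_rot: [-180.0, -0.0, 107.3]
ft_force: [0.2, -0.1, -0.6]
finger_gap: 12.3
grip_force: 42.4
```

>>> servo_tool(
  plan=[
    [[0, 0, -0.001, 0, 0.003], [0, 0, 0, 0, 0.003]],
  ],
)

```text
time: 20.85
tool_pos: [511.8, 208.8, 118.4]
tcp_rot: [180.0, -0.0, 107.3]
ft_force: [0.1, -0.7, -1.5]
finger_gap: 12.0
grip_force: 42.5
```

>>> servo_tool(
  plan=[
    [[0, 0, -0.001, 0, 0.003], [0, 0, 0, 0, 0.003]],
  ],
)

```text
time: 21.05
tool_pos: [512.0, 208.9, 118.4]
tcp_rot: [180.0, -0.0, 107.3]
ft_force: [-4.8, -1.2, 8.3]
finger_gap: 12.5
grip_force: 43.6
```

>>> servo_tool(
  plan=[
    [[0, 0, -0.0005, 0, 0.003], [0, 0, 0, 0, 0.003]],
  ],
)

```text
time: 21.25
tool_pos: [512.1, 208.9, 118.4]
tcp_rot: [180.0, -0.0, 107.3]
ft_force: [-4.4, -1.5, 11.9]
finger_gap: 12.0
grip_force: 44.3
```

>>> servo_tool(
  plan=[
    [[0, 0, 0.0015, 0, 0.003], [0, 0, 0, 0, 0.03], [0, 0, 0, 0, 0.03], [0, 0, 0, 0, 0.03], [0, 0, 0, 0, 0.03], [0, 0, 0.01, 0, 0.03], [0, 0, 0.02, 0, 0.03], [0, 0, 0.02, 0, 0.03], [0.01, -0.03, 0.01, 0, 0.03], [0.01, -0.03, 0.01, 0, 0.03]],
  ],
)

```text
time: 22.25
tool_pos: [532.3, 148.8, 190.3]
tcp_rot: [179.9, 0.0, 107.4]
ft_force: [1.1, -0.0, -0.0]
finger_gap: 29.9
grip_force: 0.0
```

>>> servo_tool(
  plan=[
    [[0.005, -0.03, 0, 0, 0.03], [0, -0.01, 0, 0, 0.03], [0, 0, 0, 0, 0.03], [0, 0, 0, 0, 0.03]],
  ],
)

```text
time: 22.65
tool_pos: [536.5, 109.3, 188.4]
tcp_rot: [-180.0, -0.0, 107.3]
ft_force: [0.6, 0.5, -0.1]
finger_gap: 30.1
grip_force: 0.0
```

```bash
python3 - <<'E'
from h import *
s=snap('wrist','w7'); st=sense(); print(st['time'],st['tool_pos'],st['finger_gap'],st['ft_force'])
g=cv2.cvtColor(s['frame'],cv2.COLOR_BGR2GRAY).astype(float)
a=np.radians(17.3);R=np.array([[np.cos(a),-np.sin(a)],[np.sin(a),np.cos(a)]]);o=np.array([540.7,198.0])
def row(y,z,xs): # gray values along local x at given y,z
    out=[]
    for x in xs:
        w=o+R@[x,y]; u,v=proj(s,(*w,z)); out.append(int(cv2.getRectSubPix(g.astype(np.float32),(1,1),(u,v))[0,0]))
    return out
xs=np.arange(-58,-8,1.)
for n,y,z in[('18tab z70',-18,70),('13tab z70',18,70),('13body z40 y-15',-15,40),('13body -25',-25,40),('18body z40 y15',15,40),('18body y25',25,40)]: print(n,row(y,z,xs))
ys=np.arange(-40,41,2.)
for n,x,z in[('18 tab along y',-41,70),('13 tab along y',-24.75,70),('18 body y',-41,40),('13 body y',-24.75,40)]: print(n,[row(y,z,[x])[0] for y in ys])
E
```

```text
22.7 [536.45473726 109.66424148 188.30616303] 29.653481476429075 [-0.04120544 -0.13886318 -0.24327714]
18tab z70 [55, 58, 56, 55, 57, 53, 58, 56, 54, 61, 151, 160, 156, 159, 159, 158, 158, 160, 159, 159, 158, 159, 158, 162, 159, 162, 161, 153, 106, 162, 164, 163, 163, 163, 164, 163, 163, 165, 167, 153, 130, 173, 168, 169, 169, 167, 169, 167, 168, 169]
13tab z70 [89, 91, 87, 92, 88, 90, 89, 91, 90, 90, 89, 83, 121, 207, 208, 209, 208, 205, 207, 207, 211, 204, 207, 210, 207, 209, 208, 205, 150, 211, 208, 208, 207, 208, 208, 208, 208, 208, 209, 207, 208, 203, 163, 163, 168, 167, 166, 166, 163, 203]
13body z40 y-15 [56, 60, 58, 58, 58, 53, 72, 147, 164, 161, 161, 160, 164, 161, 160, 164, 162, 162, 163, 161, 164, 164, 161, 162, 162, 164, 166, 150, 112, 161, 164, 163, 164, 164, 165, 162, 164, 163, 163, 161, 165, 154, 135, 173, 167, 167, 166, 169, 168, 169]
13body -25 [115, 111, 110, 109, 113, 110, 98, 154, 157, 157, 155, 159, 155, 161, 158, 156, 155, 160, 157, 160, 160, 159, 158, 158, 158, 158, 165, 142, 111, 160, 162, 163, 161, 162, 163, 163, 164, 164, 166, 162, 162, 145, 149, 172, 169, 1
[... 666 characters left out ...]
, 208, 210, 207, 209, 207, 205, 207, 206, 203, 125, 53, 61, 87, 86, 84, 74, 84]
13 tab along y [51, 57, 46, 57, 56, 56, 57, 57, 79, 163, 165, 164, 162, 164, 163, 165, 164, 208, 209, 210, 209, 209, 209, 209, 162, 209, 207, 206, 208, 205, 207, 208, 209, 207, 210, 207, 94, 86, 86, 67, 78]
18 body y [57, 54, 56, 122, 168, 162, 166, 164, 158, 162, 160, 164, 165, 159, 166, 160, 100, 198, 207, 211, 207, 209, 209, 209, 209, 209, 210, 209, 209, 207, 207, 208, 209, 206, 206, 116, 54, 49, 77, 85, 89]
13 body y [58, 53, 57, 56, 55, 58, 76, 165, 163, 164, 164, 164, 163, 165, 164, 164, 165, 210, 212, 211, 208, 209, 208, 208, 213, 80, 215, 207, 210, 208, 207, 205, 208, 208, 208, 206, 206, 208, 188, 86, 85]
```

The numbers show both spacers seated. The body tops are at the expected height, the seam is straight at every y I sampled, and both sit within about 5 mm of the middle. Handing in.

```bash
python3 -c "
from bench import r; print(r.hand_in())"
```

```text
the job is handed in; nothing more can be done
None
```

I measured the gap at about 32.5 mm and stood the 18 mm and 13 mm spacers in it, on the floor with tabs up at opposite ends; the 10 and 25 mm spares stayed on the tray, and the job was handed in at 22.7 s (no verdict was returned).

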